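# Wedge up the sagging drip tray of a water dispenser

## Robot

A 6-joint arm with a two-finger parallel gripper is mounted at the origin on the work surface. World frame = base frame: x ahead of the robot, y to its left, z up, the work surface at z = 0. Lengths are in m, angles in rad, forces in N, time in s.
With the tool pointing down it reaches from about 0.35 to 0.975 m from the base axis. Payload 17.4 kg.
Tool frame: the origin (TCP) lies on the centre line of the jaws, within the pads' length; the fingertips stand 22 mm ahead of it and the grasp point (between the pads) lies 3 mm ahead of it; y points along the fingers, z is the direction in which the jaws open and shut, and the axes are right-handed (so a half turn about y gives the same grasp; the last joint's range is limited). The gripper opens to 85 mm and grips with 20 to 120 N. Pads are 22 mm wide; open, the fingers measure 114 mm over their backs; the gripper's body (76 mm by 85 mm) begins 54 mm behind the grasp point. The pads swing forward as they close: fully open they stand 13 mm farther back than shut.
Start: joints at [-1.247, 0.116, 1.442, -0, 1.584, -0.038], TCP at [0.239, -0.631, 0.253] pointing down, gripper open.
Joint ranges: [-2.83, 2.83], [-0.83, 2.19], [0.07, 2.5], [-1.14, 4.28], [0.01, 3], [-2.97, 2.97]. Speed limits (rad/s): [1.89, 1.89, 2.22, 3.14, 3.14, 3.14].

## Interface

Orientations are given as a 3x3 rotation matrix whose columns are the frame's x, y, z axes.
In Python, from workcell import monitor, eyes, arm gives the robot as it stands. The module is installed in compiled form; this text tells all that it offers.
- The arm moves only by the tool send_rows, never from a script. Its argument "rows" is a list of rows, each a list of 7 numbers: the finger opening in m, from 0 to 0.0854, then the shift along the world's x, y, z in m, then the turn, a rotation vector about the world's x, y, z in degrees. A call has 1 to 10 rows; each row shifts and turns the pose as measured when the row begins; what a row does not reach is not made up. A row lasts 1/12 s, in which the tool goes at most 41.7 mm and 7.16 degrees, less where a joint would pass 70% of its speed; a pose out of reach is approached as far as the arm can. A call with a gripper value outside its range is refused whole. The fingers move at their own pace and stop on an object; "grip_force" is the grip in N (left out, the last holds). Time passes only in rows, so rows that do not move let the fingers close. It gives the time, the measured TCP pose, the force and the opening at its end, in the units of the state.
- monitor.get_obs(): the state, without advancing time (a new reading comes with each control period).
- eyes.capture(name): name is "scene" or "side" or "wrist"; returns a dict with "color" (480x640x3 uint8, blue, green, red), "mtx" (3x3 intrinsics, pixels), "R" (3x3) and "t" (3): a world point X has camera coordinates R X + t. Camera axes: x right, y down, z forward; pixel columns grow to the right and rows downward; lengths in m; the calibration is good to about 2 mm. A picture is of the moment at which its call begins. There is no depth.
- arm.sign_off(): hands the job in, once; it reports no verdict.
Trained networks look in a picture, given as the dict that the camera call returned (one of the last four; its "shot" number tells which), for a name from the list of things; names that differ only in an ending like _2 or _b are one class to them, and where a whole thing is asked for, a point or a joint stands for the part that bears it (a point fixed in the world has none). Each returns a list of dicts, best first, with "confidence" (0 to 1); they miss things now and then, are a little off and sometimes report something else, mostly with a low value. They report only what shows in the picture. A call takes as long as a camera call. They do not tell look-alikes from the thing itself.
- eyes.search_frame(query, picture): "point" ([x, y, z] in m, in the coordinates of the camera as it stood for that picture, good to about 4 mm: the middle of the surface that is visible of it).
- eyes.cut_out(query, picture): "region" (480x640 bool, what is visible of it).
The state is a dict: "clock": time; "joints": joint angles; "dq": joint speeds; "effort": joint torques, N m; "tcp_pos": TCP position; "orientation": TCP orientation; "contact_force": force on the tool from outside, world axes, zero at the start; "torque": the same for the moment, N m; "gripper_width": finger opening in m.
Only numpy, scipy, OpenCV 4.12 (cv2) and the standard library are available. Lean on these libraries where they do the work, as an engineer would, in place of code of your own. Each camera call takes 0.05 s, during which the arm holds its last target. There are 200 camera calls.

## Task

The drip tray of the water dispenser hangs free at its front edge and bounces when a cup is put on it. Take the wooden wedge, set it flat on the bench with its thin end towards the tray, and push it straight in under the middle of the front edge until it jams tight and stays tight when you let go. Push firmly but do not force it, since too much lift cracks the tray; do not press on the dispenser with the gripper, and leave the block, the meter and the screwdriver where they lie.

Things in the scene. Friction and masses are not known exactly. Their poses are not given: they have to be found in the camera images.
- wedge: Wooden wedge, loose, flat on its base: 150 mm long (x), 36 mm wide (y), its top sloping evenly from 4 mm at the thin end (+x) to 19 mm at the heel (-x), a rise of 0.1 mm per mm. Origin at the centre of its underside. 40 to 85 g. Its long sides and heel face are upright; the sides can be gripped near the heel. Once jammed it does not slide back by itself.
- wedge_tip (a point): Middle of the lower edge of the wedge's thin end, 75 mm along +x from the wedge's origin; same axes as the wedge.
- wedge_heel (a point): Middle of the lower edge of the wedge's heel face, 75 mm along -x from the wedge's origin; same axes as the wedge.
- dispenser: Water dispenser under repair, fixed: an open chassis 170 mm deep (x), 260 wide (y), 238 high, and in front of it (-x) a black drip tray with a perforated metal grille, 200 mm deep, 260 wide, 33 thick at its rim, flat and level below, nothing under it. Origin on the bench under the chassis centre; the tray's front edge is 285 mm from it along -x. The wedge goes in along +x.
- under_edge (a point): Point on the bench straight below the middle of the tray's front edge; axes as the dispenser (+x leads in under the tray, y runs along the edge). The edge's lower side is 8 to 16 mm above it; how much differs from start to start and is not measured, so the wedge first meets it with 40 to 120 mm of its length inside.
- under_tray (a point): Point on the bench below the tray's centre, 100 mm along +x from under_edge; same axes. Behaviour: the front edge springs up with about 20 N per mm of lift. The wedge rubs on bench and tray (friction about 0.5 to 0.7): a level push of about 13 N along the wedge jams it well, 10 to 16 N are good. An upward load of over 19 N from the wedge cracks the tray.
- block: Rectangular wooden packing block, loose, 80 x 36 x 20 mm (x, y, z), of the same wood as the wedge but not tapered; not needed. Origin at the centre of its underside.
- multimeter: Black multimeter lying on its back, 130 x 70 x 36 mm (x, y, z), loose; leave alone. Origin at the centre of its underside.
- screwdriver: Red-handled screwdriver lying on the bench along its x axis (tip at +x), 200 mm long, handle 26 mm thick, loose; leave alone. Origin under its middle.
Mind the look-alikes: they are no part of the job. What is shaped like the wedge but turquoise or yellow is not meant.

How it is judged:
On the way:
1. the wedge's thin end is under the middle of the tray's front edge, with the wedge flat on the bench and straight (x of wedge_tip in the frame of under_edge between 0.02 and 0.14 m and y of wedge_tip in the frame of under_edge between -0.03 and 0.03 m and angle between the x axis of wedge and the x axis of dispenser, either way round below 0.2 rad and angle between wedge's own z axis and vertical below 0.06 rad and height (world z) of wedge below 0.004 m), for 0.1 s.
At the end, for the whole second after the job is handed in: The wedge lies flat on the bench at rest, within 0.2 rad of straight, thin end 20 to 140 mm under the tray's front edge and within 30 mm of the middle of the edge, let go, and jammed so that it carries between 6 and 19 N from the tray (all of step 1 and contact force between wedge and dispenser between 6 and 19 N and linear speed of wedge below 0.005 m/s); the robot touches nothing.
It fails at once if the wedge is forced: it loads the tray with more than 19 N (contact force between wedge and dispenser above 19 N).
It fails at once if the robot presses on the dispenser with more than 5 N (contact force between any of the arm, the fingers and dispenser above 5 N).
It fails at once if the block is moved more than 20 mm (distance of block from where it was at the start of the episode above 0.02 m).
It fails at once if the multimeter is moved more than 20 mm (distance of multimeter from where it was at the start of the episode above 0.02 m).
It fails at once if the screwdriver is moved more than 20 mm (distance of screwdriver from where it was at the start of the episode above 0.02 m).
It also fails if it takes over 56 s, if anything falls off the work surface, if the arm or the gripper's body presses on something with over 40 N, if the wrist force passes 120 N, or if a joint passes its speed limit or range.

## Working session

There is one attempt and no reset: what is moved stays moved. The work goes in short steps, Python scripts to look and compute and a tool call to move; the robot and the scene stay as the last step left them, time stands still between calls to the robot, and variables do not carry over. Pictures are saved under pics/ and viewed, about 8 in all and at most 12, crops included, and the job is handed in when it is done.

Besides the shell and the picture viewer there is one more tool, called after "Emit:" as name(argument=value, ...), one argument or row to a line, values as JSON. send_rows: Moves the arm, as the interface text tells. Its arguments: {"type":"object","properties":{"rows":{"type":"array"},"grip_force":{"type":"number"}},"required":["rows"]}

```bash
mkdir -p pics
cat > h.py <<'E'
from workcell import monitor, eyes, arm
import numpy as np, cv2
def w(p,c): return c["R"].T@(np.array(p)-c["t"])
def ray(u,v,c,z=0.):
    d=c["R"].T@np.linalg.inv(c["mtx"])@np.array([u,v,1.]); o=-c["R"].T@c["t"]
    return o+d*(z-o[2])/d[2]
def pix(X,c):
    q=c["mtx"]@(c["R"]@np.array(X)+c["t"]); return q[:2]/q[2]
E
python3 - <<'E'
from h import *
np.set_printoptions(precision=3,suppress=True)
for n in["scene","side"]:
    c=eyes.capture(n); cv2.imwrite(f"pics/{n}1.png",c["color"])
    print(n,-c["R"].T@c["t"])
    for q in["wedge","dispenser","block","multimeter","screwdriver"]:
        for r in eyes.search_frame(q,c): print(q,round(r["confidence"],2),w(r["point"],c),(c["mtx"]@r["point"]/r["point"][2])[:2])
print(monitor.get_obs())
E
```

```text
scene [ 1.199 -0.838  1.068]
wedge 0.82 [ 0.618 -0.256  0.011] [278.118 305.281]
wedge 0.68 [ 0.677 -0.437  0.01 ] [245.642 370.552]
wedge 0.64 [ 0.452 -0.446  0.011] [172.885 323.176]
dispenser 0.75 [0.578 0.315 0.044] [389.286 171.055]
block 0.58 [ 0.492 -0.27   0.017] [236.018 283.509]
multimeter 0.61 [ 0.381 -0.124  0.029] [242.563 228.988]
screwdriver 0.59 [ 0.793 -0.115  0.02 ] [370.027 300.147]
side [ 0.506 -1.081  1.114]
wedge 0.76 [ 0.446 -0.45   0.016] [264.012 402.627]
wedge 0.72 [ 0.669 -0.435  0.009] [374.314 388.914]
wedge 0.67 [ 0.618 -0.258  0.01 ] [339.817 320.329]
dispenser 0.68 [0.564 0.308 0.041] [298.908 153.257]
block 0.76 [ 0.477 -0.274  0.017] [276.049 328.926]
multimeter 0.7 [ 0.369 -0.134  0.033] [226.617 278.955]
screwdriver 0.83 [ 0.793 -0.122  0.021] [407.093 266.203]
{'clock': 0.6, 'joints': array([-1.247,  0.116,  1.442, -0.   ,  1.584, -0.038]), 'dq': array([-0.   , -0.001, -0.   ,  0.001,  0.   , -0.001]), 'effort': array([  0.002, -73.139, -63.244,   0.   ,   0.001,  -0.   ]), 'tcp_pos': array([ 0.239, -0.631,  0.253]), 'orientation': array([[-0.935, -0.   ,  0.354],
       [-0.354,  0.   , -0.935],
       [ 0.   , -1.   , -0.   ]]), 'contact_force': array([ 0.401,  0.629, -0.389]), 'torque': array([ 0.023,  0.019, -0.03 ]), 'gripper_width': 0.08540086469087814}
```

View pics/scene1.png

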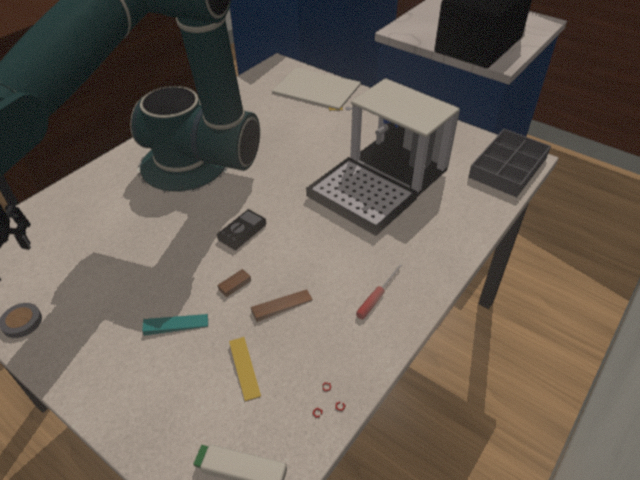

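View pics/side1.png

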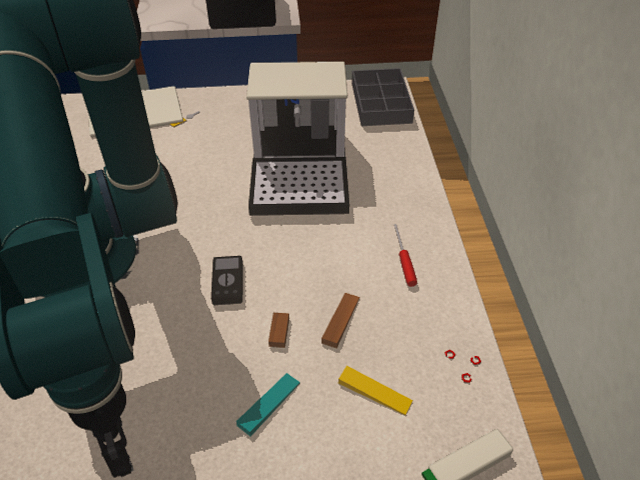

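The pictures show three wedge shapes: brown at scene (280,305) / side (341,320), turquoise at side (268,403), and yellow at side (375,389). Brown is the wooden one; the small brown piece at side (279,329) is the block. I'll confirm with one enlarged crop, which also shows the tray edge.

Run:
```python
from h import *
c=cv2.imread("pics/side1.png"); s=cv2.imread("pics/scene1.png")
a=cv2.resize(c[285:355,310:370],None,fx=5,fy=5,interpolation=cv2.INTER_CUBIC)   #350x300
b=cv2.resize(c[150:225,235:365],None,fx=3.8,fy=3.8,interpolation=cv2.INTER_CUBIC)
d=cv2.resize(s[285:325,245:320],None,fx=4,fy=4,interpolation=cv2.INTER_CUBIC)
o=np.zeros((520,800,3),np.uint8); o[:a.shape[0],:a.shape[1]]=a; o[:b.shape[0],302:302+b.shape[1]]=b; o[355:355+d.shape[0],:d.shape[1]]=d
e=cv2.resize(s[155:235,300:420],None,fx=2.8,fy=2.8,interpolation=cv2.INTER_CUBIC); o[290:290+e.shape[0],310:310+e.shape[1]]=e[:230]
cv2.imwrite("pics/crop1.png",o)
```

```text
(no output)
```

View pics/crop1.png

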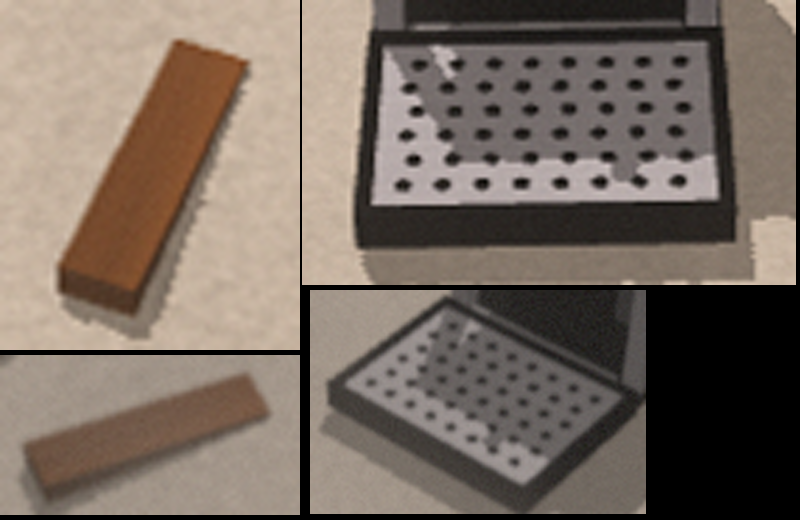

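Run:
```python
from h import *
np.set_printoptions(precision=4,suppress=True)
s=eyes.capture("scene"); d=eyes.capture("side")
for n,c,u,v,z in[("heelL",d,322,343,0),("heelR",d,337.4,348,0),("tipL",d,345.6,293,.004),("tipR",d,359.6,298,.004),
 ("edgeL",d,249,214.2,.012),("edgeR",d,348.4,213.4,.012),("edgeL s",s,306.4,197.1,.012),("edgeR s",s,375.7,234.3,.012)]:
    print(n,ray(u-.5 if 0 else u,v,c,z))
for q,c in[("wedge",d),("wedge",s),("block",d),("multimeter",d),("screwdriver",d),("dispenser",d)]:
    for r in eyes.cut_out(q,c):
        ys,xs=np.nonzero(r["region"]); P=np.array([ray(x,y,c,.012)[:2] for x,y in zip(xs,ys)],np.float32)
        print(q,round(r["confidence"],2),cv2.minAreaRect(P))
```

```text
heelL [ 0.574  -0.3075  0.    ]
heelR [ 0.6058 -0.3233  0.    ]
tipL [ 0.6404 -0.1763  0.004 ]
tipR [ 0.6707 -0.1939  0.004 ]
edgeL [0.4202 0.1014 0.012 ]
edgeR [0.6772 0.0815 0.012 ]
edgeL s [0.4271 0.1002 0.012 ]
edgeR s [0.6767 0.0914 0.012 ]
wedge 0.9 ((0.6674151420593262, -0.43781888484954834), (0.04795712232589722, 0.15447723865509033), 55.675106048583984)
wedge 0.66 ((0.6196495890617371, -0.25359758734703064), (0.15458905696868896, 0.04095015674829483), 63.036075592041016)
wedge 0.6 ((0.45395854115486145, -0.4494771361351013), (0.14921031892299652, 0.04326944425702095), 45.5577278137207)
wedge 0.78 ((0.6697902679443359, -0.4340307116508484), (0.035983677953481674, 0.16067011654376984), 55.745052337646484)
wedge 0.76 ((0.45764029026031494, -0.44439005851745605), (0.1515529453754425, 0.04834100231528282), 44.58573532104492)
wedge 0.57 ((0.6244326233863831, -0.2500143051147461), (0.14797616004943848, 0.0467214360833168), 59.488433837890625)
block 0.88 ((0.4811769425868988, -0.2718431353569031), (0.09187597036361694, 0.0381077378988266), 80.51268768310547)
block 0.19 ((0.5616069436073303, 0.4755515456199646), (0.7732846140861511, 0.32852962613105774), 85.9826431274414)
multimeter 0.92 ((0.3662129044532776, -0.11736757308244705), (0.14726416766643524, 0.07544657588005066), 88.59809112548828)
screwdriver 0.56 ((0.7949650287628174, -0.11577805131673813), (0.027559690177440643, 0.11891715228557587), 1.9971799850463867)
dispenser 0.97 ((0.5640263557434082, 0.4734109342098236), (0.771543562412262, 0.3245916962623596), 86.15341186523438)
```

Confirmed: the brown piece at side (341,320) is the wedge. Its thick heel faces the viewer at side (330,345), and the thin end is at (353,295), pointing to the tray. Going above the heel.

Emit:
send_rows(
  rows=[
    [0.07,0.03,0.0275,0,0,0,4.3],
    [0.07,0.03,0.0275,0,0,0,4.3],
    [0.07,0.03,0.0275,0,0,0,4.3],
    [0.07,0.03,0.0275,0,0,0,4.3],
    [0.07,0.03,0.0275,0,0,0,4.3],
    [0.07,0.03,0.0275,0,0,0,4.3],
    [0.07,0.03,0.0275,0,0,0,4.3],
    [0.07,0.03,0.0275,0,0,0,4.3],
    [0.07,0.03,0.0275,0,0,0,4.3],
    [0.07,0.03,0.0275,0,0,0,4.3],
  ],
)

```text
clock: 1.83
tcp_pos: [0.5397, -0.3504, 0.2533]
orientation: [[-0.423, 0.001, 0.906], [-0.906, -0.002, -0.423], [0.002, -1.0, 0.001]]
contact_force: [2.1, -1.0, 0.2]
gripper_width: 0.07
```

Emit:
send_rows(
  rows=[
    [0.07,0.02,0.018,-0.025,0,0,0],
    [0.07,0.02,0.018,-0.025,0,0,0],
    [0.07,0.019,0.017,-0.025,0,0,0],
    [0.07,0,0,0,0,0,0],
    [0.07,0,0,0,0,0,0],
  ],
)

```text
clock: 2.25
tcp_pos: [0.6067, -0.2876, 0.177]
orientation: [[-0.41, 0.005, 0.912], [-0.912, -0.004, -0.41], [0.001, -1.0, 0.006]]
contact_force: [-0.5, 0.0, 1.0]
gripper_width: 0.0702
```

Run:
```python
from h import *
np.set_printoptions(precision=4,suppress=True)
o=monitor.get_obs(); print(o["tcp_pos"],o["joints"],o["contact_force"]); print(o["orientation"])
c=eyes.capture("wrist"); cv2.imwrite("pics/wrist1.png",c["color"]); np.savez("w1.npz",**{k:c[k] for k in("mtx","R","t")})
for r in eyes.cut_out("wedge",c):
    ys,xs=np.nonzero(r["region"]); P=np.array([ray(x,y,c,.012)[:2] for x,y in zip(xs,ys)],np.float32)
    print(round(r["confidence"],2),xs.min(),xs.max(),ys.min(),ys.max(),cv2.minAreaRect(P),cv2.boxPoints(cv2.minAreaRect(np.c_[xs,ys].astype(np.float32))))
```

```text
[ 0.6067 -0.2876  0.177 ] [-0.4802  0.1345  1.5454 -0.001   1.456  -0.0575] [-0.5034  0.0126  0.9603]
[[-0.4102  0.0046  0.912 ]
 [-0.912  -0.0035 -0.4102]
 [ 0.0013 -1.      0.0056]]
0.93 227 280 362 427 ((0.48541295528411865, -0.40827327966690063), (0.07135213911533356, 0.03565886989235878), 46.62471008300781) [[223.1 423.7]
 [244.4 359.8]
 [281.6 372.2]
 [260.3 436.1]]
0.89 286 341 66 270 ((0.618137538433075, -0.24906961619853973), (0.15197335183620453, 0.03774351626634598), 63.090335845947266) [[285.6282 269.4492]
 [290.2299  65.8244]
 [341.5427  66.984 ]
 [336.941  270.6088]]
0.79 363 536 312 367 ((0.664275586605072, -0.43092039227485657), (0.04564793407917023, 0.14751988649368286), 56.776851654052734) [[360.84   358.12  ]
 [367.6    310.8   ]
 [536.72   334.9599]
 [529.96   382.2799]]
```

View pics/wrist1.png

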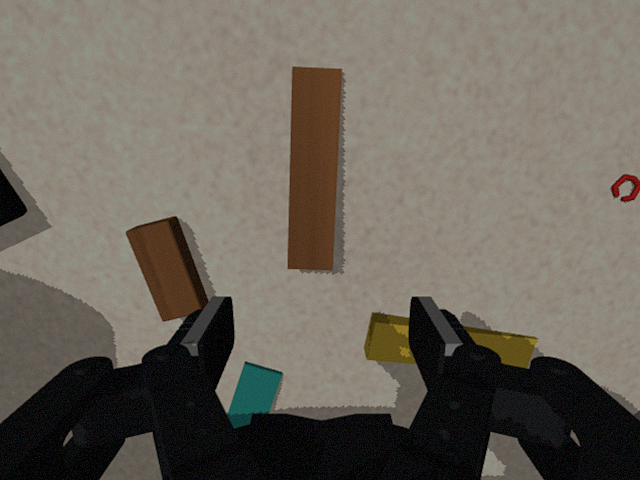

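Run:
```python
from h import *
np.set_printoptions(precision=4,suppress=True)
c=np.load("w1.npz"); print(c["R"],-c["R"].T@c["t"])
for zh,zt in((.019,.004),(.004,.019)):
    a,b,t,u=[ray(*p)[:2] for p in((288,269,c,zh),(334,271,c,zh),(293,67,c,zt),(342,69,c,zt))]
    H=(a+b)/2;T=(t+u)/2;d=T-H
    print("heel",H,"tip",T,"len",np.linalg.norm(d),np.linalg.norm(a-b),np.linalg.norm(t-u),np.degrees(np.arctan2(d[1],d[0])))
```

```text
[[ 0.9122 -0.4098  0.0057]
 [-0.3951 -0.8757  0.2775]
 [-0.1087 -0.2554 -0.9607]] [ 0.6348 -0.2233  0.2976]
heel [ 0.5865 -0.3153] tip [ 0.6527 -0.1813] len 0.14944470373645738 0.036508822424022466 0.035342392790158626 63.703457688098375
heel [ 0.5839 -0.3202] tip [ 0.6518 -0.1834] len 0.15270425130180929 0.03847452513212318 0.03353671391615566 63.60531933914042
```

Wrist view: wedge heel at (311,270), tip at (317,68), and the block well clear at (170,268). Descending onto the heel.

Emit:
send_rows(
  rows=[
    [0.06,-0.0065,-0.006,-0.03,0,0,-1.1],
    [0.06,-0.006,-0.006,-0.035,0,0,-1],
    [0.06,0,0,-0.035,0,0,0],
    [0.06,0,0,-0.02,0,0,0],
    [0.06,0,0,0,0,0,0],
    [0.06,0,0,0,0,0,0],
  ],
)

```text
clock: 2.85
tcp_pos: [0.5918, -0.3078, 0.0636]
orientation: [[-0.452, 0.016, 0.892], [-0.892, -0.011, -0.452], [0.003, -1.0, 0.02]]
contact_force: [-0.0, 0.4, 1.2]
gripper_width: 0.0598
```

Emit:
send_rows(
  rows=[
    [0.06,0.002,0.007,-0.015,0.3,0.5,0.3],
    [0.06,0,0,-0.015,0.3,0.4,0.3],
    [0.06,0,0,-0.003,0,0,0],
    [0.06,0,0,0,0,0,0],
  ],
)

```text
clock: 3.18
tcp_pos: [0.5956, -0.3024, 0.034]
orientation: [[-0.443, 0.005, 0.897], [-0.897, -0.003, -0.443], [0.001, -1.0, 0.006]]
contact_force: [-0.1, -0.3, 0.6]
gripper_width: 0.0599
```

Emit:
send_rows(
  rows=[
    [0.06,-0.001,0.002,-0.005,0.1,0.2,0],
    [0.06,0,0,-0.003,0,0,0],
    [0.06,0,0,0,0,0,0],
    [0.03,0,0,0,0,0,0],
    [0.03,0,0,0,0,0,0],
    [0.03,0,0,0,0,0,0],
    [0.03,0,0,0,0,0,0],
    [0.03,0,0,0,0,0,0],
  ],
  grip_force=40,
)

```text
clock: 3.85
tcp_pos: [0.5957, -0.3004, 0.0276]
orientation: [[-0.442, 0.004, 0.897], [-0.897, -0.003, -0.442], [0.001, -1.0, 0.005]]
contact_force: [-0.8, -0.4, -1.1]
gripper_width: 0.0349
```

Emit:
send_rows(
  rows=[
    [0.03,0,0,0.01,0,0,0],
    [0.03,0,0,0.01,0,0,0],
    [0.03,-0.005,0.03,0,0,0,2],
    [0.03,-0.008,0.03,0,0,0,3.5],
    [0.03,-0.008,0.03,0,0,0,3.5],
    [0.03,-0.008,0.03,0,0,0,3.5],
    [0.03,-0.008,0.03,0,0,0,3.5],
    [0.03,-0.008,0.03,0,0,0,3.5],
    [0.03,-0.008,0.025,0,0,0,3.5],
    [0.03,0,0,0,0,0,0],
  ],
)

```text
clock: 4.68
tcp_pos: [0.5409, -0.0898, 0.0583]
orientation: [[-0.041, 0.013, 0.999], [-0.999, -0.002, -0.041], [0.002, -1.0, 0.013]]
contact_force: [0.1, -0.1, -0.8]
gripper_width: 0.0346
```

Run:
```python
from h import *
np.set_printoptions(precision=4,suppress=True)
o=monitor.get_obs(); print(o["tcp_pos"],o["gripper_width"],o["contact_force"]); print(o["orientation"])
c=eyes.capture("wrist"); cv2.imwrite("pics/wrist2.png",c["color"]); np.savez("w2.npz",**{k:c[k] for k in("mtx","R","t")})
```

```text
[ 0.5409 -0.0898  0.0583] 0.03458775304934888 [ 0.0592 -0.0656 -0.7649]
[[-0.0412  0.0132  0.9991]
 [-0.9991 -0.0022 -0.0412]
 [ 0.0017 -0.9999  0.0133]]
```

View pics/wrist2.png

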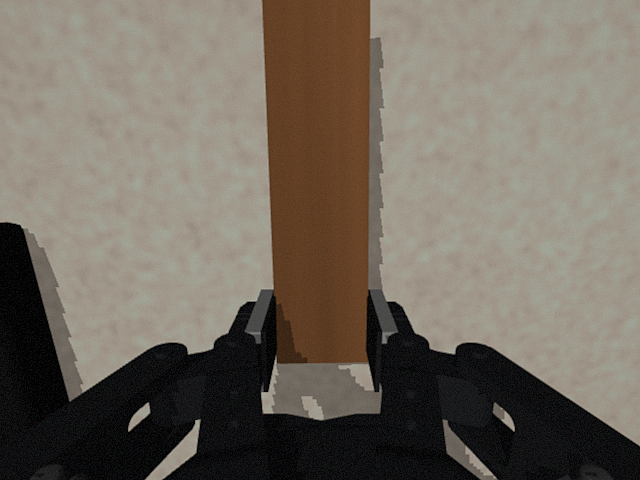

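Run:
```python
from h import *
s=eyes.capture("side"); a=cv2.resize(s["color"][150:320,230:370],None,fx=3.5,fy=3.5,interpolation=cv2.INTER_CUBIC)
c=eyes.capture("scene"); b=cv2.resize(c["color"][150:290,285:385],None,fx=3,fy=3,interpolation=cv2.INTER_CUBIC)
o=np.zeros((600,800,3),np.uint8); o[:595,:490]=a; o[:420,492:792]=b; cv2.imwrite("pics/crop2.png",o)
np.set_printoptions(precision=4,suppress=True)
```

```text
(no output)
```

View pics/crop2.png

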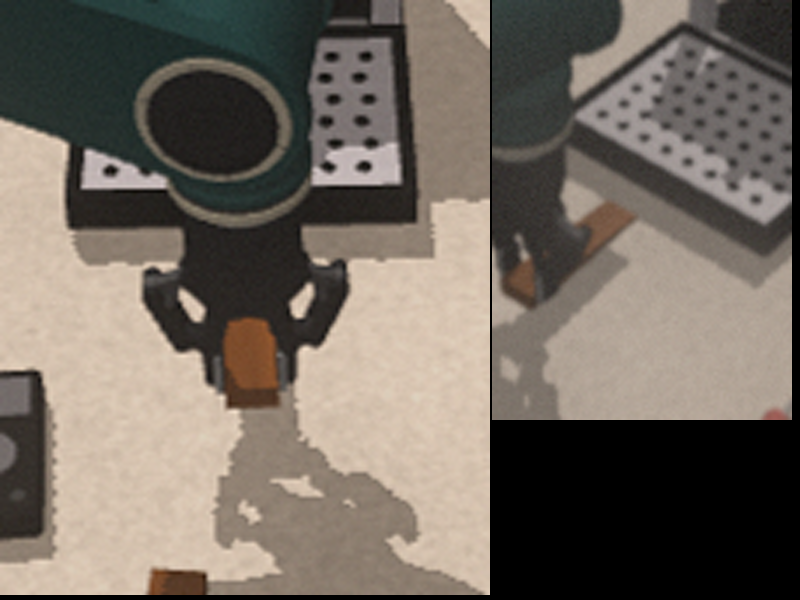

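Emit:
send_rows(
  rows=[
    [0.03,0,0,-0.01,0.1,0.7,0],
    [0.03,0,0,-0.008,0,0,0],
    [0.03,0,0,0,0,0,0],
    [0.03,0,0,0,0,0,0],
  ],
)

```text
clock: 5.17
tcp_pos: [0.5432, -0.0963, 0.0387]
orientation: [[-0.053, 0.001, 0.999], [-0.999, -0.002, -0.053], [0.002, -1.0, 0.001]]
contact_force: [-0.3, 1.0, -0.2]
gripper_width: 0.0344
```

Emit:
send_rows(
  rows=[
    [0.03,0,0,-0.006,0,0,0],
    [0.03,0,0,-0.003,0,0,0],
    [0.03,0,0,0,0,0,0],
    [0.03,0,0,0,0,0,0],
  ],
)

```text
clock: 5.5
tcp_pos: [0.5429, -0.0974, 0.0276]
orientation: [[-0.055, -0.001, 0.998], [-0.998, -0.002, -0.055], [0.002, -1.0, -0.001]]
contact_force: [0.3, 0.5, -0.0]
gripper_width: 0.0348
```

Emit:
send_rows(
  rows=[
    [0.03,0.0005,0.01,0,0,0,0],
    [0.03,0.0005,0.01,0,0,0,0],
    [0.03,0.0005,0.01,0,0,0,0],
    [0.03,0.0005,0.01,0,0,0,0],
    [0.03,0.0005,0.01,0,0,0,0],
    [0.03,0.0005,0.01,0,0,0,0],
    [0.03,0,0,0,0,0,0],
    [0.03,0,0,0,0,0,0],
  ],
)

```text
clock: 6.17
tcp_pos: [0.5464, -0.0294, 0.0286]
orientation: [[-0.053, 0.0, 0.999], [-0.999, -0.001, -0.053], [0.001, -1.0, 0.0]]
contact_force: [-0.2, -0.3, -0.2]
gripper_width: 0.0347
```

Emit:
send_rows(
  rows=[
    [0.03,0.0003,0.006,-0.0005,0,0,0],
    [0.03,0.0003,0.006,0,0,0,0],
    [0.03,0.0003,0.006,0,0,0,0],
    [0.03,0,0,0,0,0,0],
  ],
)

```text
clock: 6.5
tcp_pos: [0.5474, -0.0101, 0.028]
orientation: [[-0.054, 0.0, 0.999], [-0.999, -0.002, -0.054], [0.002, -1.0, 0.0]]
contact_force: [-0.2, -0.0, -0.6]
gripper_width: 0.035
```

Emit:
send_rows(
  rows=[
    [0.03,0.0002,0.003,-0.0005,0,0,0],
    [0.03,0.0002,0.003,0,0,0,0],
    [0.03,0,0,0,0,0,0],
  ],
)

```text
clock: 6.75
tcp_pos: [0.5478, -0.0035, 0.0274]
orientation: [[-0.054, 0.0, 0.999], [-0.999, -0.002, -0.054], [0.002, -1.0, 0.0]]
contact_force: [-0.2, -0.1, -0.2]
gripper_width: 0.0348
```

Emit:
send_rows(
  rows=[
    [0.03,0.0002,0.003,0,0,0,0],
    [0.03,0.0002,0.003,0,0,0,0],
    [0.03,0,0,0,0,0,0],
  ],
)

```text
clock: 7.0
tcp_pos: [0.5482, 0.0027, 0.0273]
orientation: [[-0.055, -0.0, 0.999], [-0.999, -0.002, -0.055], [0.002, -1.0, -0.0]]
contact_force: [0.0, 1.4, -1.5]
gripper_width: 0.0344
```

Emit:
send_rows(
  rows=[
    [0.03,0.0002,0.003,0,0,0,0],
    [0.03,0.0002,0.003,0,0,0,0],
    [0.03,0,0,0,0,0,0],
  ],
)

```text
clock: 7.25
tcp_pos: [0.5484, 0.0079, 0.027]
orientation: [[-0.055, -0.001, 0.998], [-0.998, -0.005, -0.055], [0.005, -1.0, -0.0]]
contact_force: [0.5, 4.1, -2.7]
gripper_width: 0.035
```

Emit:
send_rows(
  rows=[
    [0.06,0,0,0,0,0,0],
    [0.06,0,0,0,0,0,0],
    [0.06,0,0,0,0,0,0],
    [0.06,0,0,0,0,0,0],
  ],
)

```text
clock: 7.58
tcp_pos: [0.5486, 0.0083, 0.0272]
orientation: [[-0.055, -0.0, 0.998], [-0.998, -0.004, -0.055], [0.004, -1.0, -0.0]]
contact_force: [-0.7, -0.0, -0.2]
gripper_width: 0.0602
```

Run:
```python
from h import *
np.set_printoptions(precision=4,suppress=True)
c=eyes.capture("wrist"); cv2.imwrite("pics/wrist3.png",c["color"]); np.savez("w3.npz",**{k:c[k] for k in("mtx","R","t")})
for k in range(6):
    o=monitor.get_obs(); print(o["clock"],o["contact_force"],o["tcp_pos"],o["torque"]); eyes.capture("side")
```

```text
7.6333 [-0.3482  0.2763  1.0454] [0.5486 0.0082 0.0273] [-0.005   0.01    0.0038]
7.6833 [ 0.3605  0.5731 -1.5352] [0.5486 0.0082 0.0272] [-0.0273  0.     -0.0182]
7.7333 [0.271  0.3486 0.2156] [0.5486 0.0082 0.0272] [0.0303 0.0312 0.0053]
7.7833 [ 0.4315  0.6865 -0.1956] [0.5486 0.0082 0.0272] [-0.0231  0.0076 -0.0739]
7.8333 [ 0.1174 -0.0662 -0.8789] [0.5486 0.0082 0.0272] [-0.0002 -0.0062 -0.0162]
7.8833 [ 0.2566 -0.1175  0.4026] [0.5485 0.0082 0.0271] [-0.0084 -0.0339 -0.0075]
```

View pics/wrist3.png

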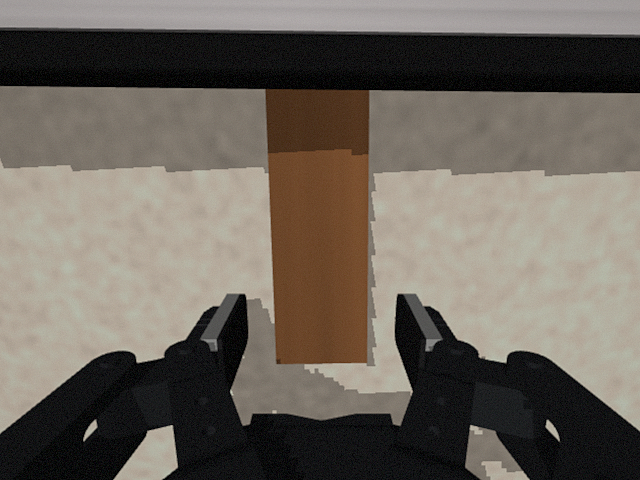

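Run:
```python
from h import *
np.set_printoptions(precision=4,suppress=True)
c=np.load("w3.npz")
h=(ray(277,363,c,.019)+ray(367,363,c,.019))/2
f=(ray(266,88,c,.012)+ray(369,92,c,.012))/2
el,er=ray(0,85,c,.012),ray(639,93,c,.012)
print("heel",h,"edge at wedge",f,"inside",.15-np.linalg.norm((f-h)[:2]),"edge ang",np.degrees(np.arctan2(*(er-el)[1::-1])),el,er,"wedge ang",np.degrees(np.arctan2(*(f-h)[1::-1])))
```

```text
heel [ 0.548  -0.0087  0.019 ] edge at wedge [0.552  0.0926 0.012 ] inside 0.04858509239015944 edge ang -3.7858164839079915 [0.4453 0.1    0.012 ] [0.6607 0.0858 0.012 ] wedge ang 87.76037238057891
```

Emit:
send_rows(
  rows=[
    [0.06,-0.0006,-0.01,0.001,0,0,0],
    [0.06,-0.0006,-0.01,0.001,0,0,0],
    [0.06,-0.0006,-0.01,0.001,0,0,0],
    [0.06,-0.0004,-0.008,0,0,0,0],
    [0,0,0,0,0,0,0],
    [0,0,0,0,0,0,0],
    [0,0,0,0,0,0,0],
    [0,0,0,0,0,0,0],
    [0,0,0,0,0,0,0],
    [0,0,0,0,0,0,0],
  ],
)

```text
clock: 8.77
tcp_pos: [0.5459, -0.0349, 0.0306]
orientation: [[-0.056, -0.0, 0.998], [-0.998, -0.004, -0.056], [0.004, -1.0, -0.0]]
contact_force: [-0.5, 0.8, -1.2]
gripper_width: -0.0001
```

Emit:
send_rows(
  rows=[
    [0,0.001,0.004,-0.001,0,0,0],
    [0,0.0002,0.004,0,0,0,0],
    [0,0.0002,0.003,0,0,0,0],
    [0,0,0,0,0,0,0],
  ],
)

```text
clock: 9.1
tcp_pos: [0.5474, -0.022, 0.0293]
orientation: [[-0.055, -0.0, 0.998], [-0.998, -0.004, -0.055], [0.004, -1.0, -0.0]]
contact_force: [-0.6, -0.0, -0.7]
gripper_width: -0.0003
```

Emit:
send_rows(
  rows=[
    [0,0,0.002,0,0,0,0],
    [0,0,0.002,0,0,0,0],
    [0,0,0,0,0,0,0],
  ],
)

```text
clock: 9.35
tcp_pos: [0.5474, -0.0187, 0.0293]
orientation: [[-0.054, -0.001, 0.999], [-0.998, -0.008, -0.054], [0.008, -1.0, -0.0]]
contact_force: [0.1, 0.6, 1.1]
gripper_width: -0.0001
```

Emit:
send_rows(
  rows=[
    [0,0,0.0015,0,0,0,0],
    [0,0,0.0005,0,0,0,0],
    [0,0,0,0,0,0,0],
  ],
)

```text
clock: 9.6
tcp_pos: [0.5474, -0.0181, 0.0294]
orientation: [[-0.054, -0.001, 0.999], [-0.998, -0.012, -0.054], [0.012, -1.0, -0.0]]
contact_force: [-0.6, -0.2, -0.5]
gripper_width: 0.0003
```

```bash
cat > f.py <<'E'
from h import *
np.set_printoptions(precision=4,suppress=True)
F=[]
for k in range(8):
    o=monitor.get_obs(); F.append(o["contact_force"]); eyes.capture("wrist")
print("meanF",np.mean(F,0),"sd",np.std(F,0),o["tcp_pos"],o["clock"])
E
python3 f.py
```

```text
meanF [ 0.298  -2.8423 -0.5944] sd [0.4688 1.0396 0.622 ] [ 0.5474 -0.0181  0.0294] 9.95
```

Emit:
send_rows(
  rows=[
    [0,0,0.0015,0,0.4,0,0],
    [0,0,0.0005,0,0.2,0,0],
    [0,0,0,0,0,0,0],
  ],
)

```text
clock: 10.25
tcp_pos: [0.5473, -0.0176, 0.0293]
orientation: [[-0.054, -0.001, 0.999], [-0.999, -0.004, -0.054], [0.004, -1.0, -0.001]]
contact_force: [-0.8, -0.3, -1.0]
gripper_width: 0.0001
```

```bash
python3 f.py
```

```text
meanF [-0.2055 -3.6921 -0.4426] sd [0.3679 1.3568 0.3446] [ 0.5473 -0.0175  0.0293] 10.6
```

Emit:
send_rows(
  rows=[
    [0,0,0.002,0,0.3,0,0],
  ],
)

```text
clock: 10.73
tcp_pos: [0.5473, -0.0164, 0.0293]
orientation: [[-0.054, -0.001, 0.999], [-0.999, -0.001, -0.054], [0.001, -1.0, -0.001]]
contact_force: [-1.7, -19.6, -1.9]
gripper_width: -0.0001
```

```bash
sed -i 's/print("meanF"/print(np.array(F)[:,1],o["orientation"][:,1]);print("meanF"/' f.py; python3 f.py
```

```text
[-19.6106 -13.1924 -13.5495 -12.4791 -12.8557 -13.5089 -11.5528 -13.4441] [-0.0012 -0.0007 -1.    ]
meanF [ -0.6703 -13.7741  -0.69  ] sd [0.4997 2.2937 0.5627] [ 0.5472 -0.0164  0.0293] 11.0833
```

Held push is about 13 N after a brief 19.6 N reading. That is in the good range, so I'm backing off.

Emit:
send_rows(
  rows=[
    [0,0,-0.004,0,0,0,0],
    [0,0,-0.015,0,0,0,0],
    [0,0,-0.015,0,0,0,0],
    [0,0,-0.015,0.02,0,0,0],
    [0,0,-0.01,0.03,0,0,0],
    [0,0,0,0.03,0,0,0],
    [0,0,0,0,0,0,0],
    [0,0,0,0,0,0,0],
  ],
)

```text
clock: 11.8
tcp_pos: [0.5458, -0.0757, 0.1113]
orientation: [[-0.053, -0.004, 0.999], [-0.999, 0.006, -0.053], [-0.005, -1.0, -0.004]]
contact_force: [0.2, 0.4, -1.0]
gripper_width: -0.0003
```

```bash
python3 f.py
python3 - <<'E'
from h import *
c=eyes.capture("wrist"); cv2.imwrite("pics/wrist4.png",c["color"]); np.savez("w4.npz",**{k:c[k] for k in("mtx","R","t")})
E
```

```text
[ 0.3903 -0.4617  0.0516 -0.2423  0.38   -0.3731 -0.1271 -0.6136] [-0.0066  0.0055 -1.    ]
meanF [ 0.3413 -0.1245  0.0392] sd [0.4053 0.3499 0.6307] [ 0.5453 -0.0754  0.1096] 12.15
```

View pics/wrist4.png

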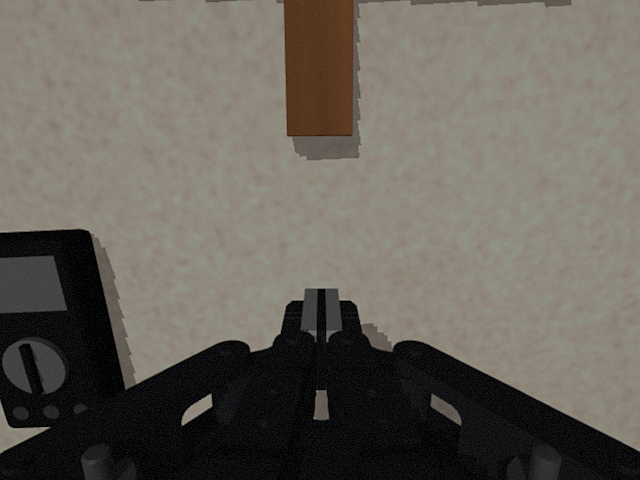

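Run:
```python
from h import *
np.set_printoptions(precision=4,suppress=True)
c=np.load("w4.npz")
h=(ray(287,135.5,c,.019)+ray(352,135.5,c,.019))/2; m=(ray(284.5,5,c,.0125)+ray(354,5,c,.0125))/2
m=(ray(284.5,5,c,.0125)+ray(354,5,c,.0125))/2
print(h,m,np.degrees(np.arctan2(*(m-h)[1::-1])),"cam",-c["R"].T@c["t"])
s=eyes.capture("side"); a=cv2.resize(s["color"][180:280,240:360],None,fx=4,fy=4,interpolation=cv2.INTER_CUBIC)
s=eyes.capture("scene"); b=cv2.resize(s["color"][170:290,290:390],None,fx=3.1,fy=3.1,interpolation=cv2.INTER_CUBIC)
o=np.zeros((400,800,3),np.uint8); o[:,:480]=a; o[:372,482:792]=b; cv2.imwrite("pics/crop3.png",o)
```

```text
[ 0.5475 -0.0055  0.019 ] [0.5507 0.0591 0.0125] 87.14751102658836 cam [ 0.5497 -0.0062  0.2308]
```

View pics/crop3.png

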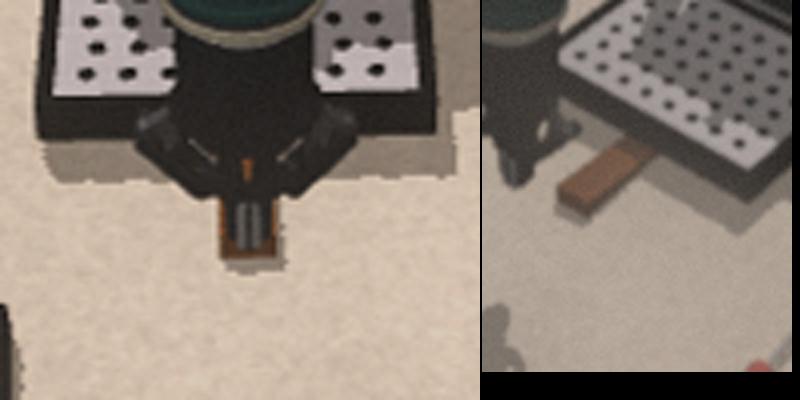

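The crop shows the wedge straight under the tray's middle: heel at crop (248,257), tray front from (37,138) to (437,132). The gripper is clear of everything, so I'm handing in.

```bash
python3 -c "
from h import *
print(arm.sign_off())"
```

```text
the job is handed in; nothing more can be done
None
```

The wedge is in under the middle of the tray's front edge, it resisted a 13 N push, and the job is handed in at about 12 s on the robot clock. I don't know the verdict, because the hand-in reports none.

I took the brown wooden wedge by its heel, laid it flat with the thin end towards the tray, and slid it in until it met the edge. I then let go, and pushed the heel with the closed fingers.

**Last checks**
- **Push:** it held at about 13 N without giving. There was a brief peak of 19.6 N in the push row. I judged the tray load stayed under 19 N from the friction figures, but it was not measured.
- **Position:** the thin end is about 51 mm under the edge, and a couple of millimetres off the middle.
- **Angle:** the wedge heading is 87.1° and the tray's about 86.2°, so it is within about 1° of straight.
- **Tray load:** estimated at roughly 10 N from how far the wedge went in and how hard I pushed; there was no direct reading.
- **Gripper:** backed off and raised to 0.11 m, with no contact force.
- **Other things:** the block, meter and screwdriver were not approached. I did not re-measure their positions at the end.

**One disagreement:** the force reading on first tray contact, while still gripped, was about 4 N with the opposite sign to what I expected. I never explained it. Later readings, from the push on the heel, had the right sign.

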